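# Stop-button check and hand-held short spin on a bench centrifuge

### The job

Do the start-of-day check of the bench centrifuge: push the red mushroom stop button down until it latches and take the hand off it so that it is seen to stay down by itself, then turn the button clockwise until it is released and springs fully back up. Then give the machine its short spin: turn the spring-return dial clockwise from off, past the one-dot and two-dot clicks, to the three-dot position, and hold it there against its spring; the program finishes while the fingers are still holding the dial at three dots. Leave the syringe cup, the vial and the gel bottle standing where they are.

Things in the scene. Friction and masses are not known exactly. Their poses are not given: they have to be found in the camera images.
- centrifuge: White bench centrifuge, fixed. Origin at counter level below the middle of its control deck; +x is its back, +y its left (user stands at -x). Deck: level, 140 mm up, 320 (x) by 140 (y) mm, centred on the origin. Left of it (y 70 to 340 mm) the rotor housing with round lid, 186 to 211 mm high. Stop button on the deck at x = +75, y = 0 mm; dial at x = -75, y = 0 mm.
- stop_top (a point): Centre of the top of the red mushroom stop button; moves and turns with it. Round head 40 mm across on a 27 mm stem, over a yellow plate 64 mm across, 3 mm thick. Button up: top 40.5 mm above the deck; the head's upright rim (to grip) is from 5.5 to 17.5 mm below the top. Latched: all about 6 mm lower. z is up.
- stop_press (a joint): How far the stop button is pushed down, m: 0 fully up, springs up from anywhere unless latched; it latches when pushed 7.5 mm or more and then rests at about 0.006 by itself; hard stop at 0.0095. Pushing takes 5 N at first, rising to about 9 N; more only against the hard stop. It latches only while the head is not turned.
- stop_turn (a joint): Turn of the button's head, rad, clockwise seen from above: 0 at rest, stop at 0.87. Turning the latched head takes up to 0.15 N m; a light spring slowly brings it back when let go. Turned beyond about 0.55 rad the latch is free and the button springs up (5 to 8 N) once nothing holds it down: let go or lift while it is still turned.
- dial_grip (a point): Middle of the dial's grip bar, on the dial's vertical axis, 21 mm above the deck; turns with the dial. Grey bar 54 mm long along this frame's x, 13 mm wide along y, upright sides from 9 to 31 mm above the deck, on a black round skirt 54 mm across, top 9 mm above the deck. White pointer line at the +x end. z is up: a clockwise turn turns this frame by minus the joint value about z.
- dial (a joint): Turn of the dial, rad, clockwise seen from above. 0 = off: pointer at the white mark, 37.5 degrees left of straight back (the centrifuge's +x). Clicks at 0.436 (one green dot), 0.873 (two yellow dots), 1.309 (three orange dots, 37.5 degrees right of straight back); hard stop 1.37. Springs back to off from anywhere when let go: clicks are humps that do not hold. Takes 0.03 to 0.18 N m.
- syringe_cup: Bystander, loose: steel cup 72 mm across and 80 mm high with four capped syringes standing in it, about 150 mm high overall. Origin at the centre of its underside.
- vial: Bystander, loose: amber glass vial 28 mm across, 52 mm high, blue cap. Origin at the centre of its underside.
- gel_bottle: Bystander, loose: white pump bottle of hand gel, 60 mm across, 172 mm high, blue pump head. Origin at the centre of its underside. The three bystanders stand on the counter in a row along the right side of the centrifuge, in any order, about 125 mm from the deck's middle line.

How it is judged:
By the outcome, as a careful person would: the job done as asked, in the order asked, and still so for the second after the job is handed in, while the arm keeps its last pose, push and grip.
It also fails if it takes over 56 s, if anything falls off the work surface, if the arm or the gripper's body presses on something with over 40 N, if the wrist force passes 120 N, or if a joint passes its speed limit or range.

### The arm

A 6-joint arm with a two-finger parallel gripper is mounted at the origin on the work surface. World frame = base frame: x ahead of the robot, y to its left, z up, the work surface at z = 0. Lengths are in mm, angles in rad, forces in N, time in s.
With the tool pointing down it reaches from about 275 to 1000 mm from the base axis. Payload 8.4 kg.
Tool frame: the origin (TCP) lies at the very end of the fingers, on their centre line; the grasp point (between the pads) lies 19 mm behind it; z points along the fingers, y is the line along which they close (so a half turn about z gives the same grasp; the last joint's range is limited). The gripper opens to 85 mm and grips with 20 to 120 N. Pads are 22 mm wide; open, the fingers measure 114 mm over their backs; the gripper's body (76 mm by 85 mm) begins 54 mm behind the grasp point. The pads swing forward as they close: fully open they stand 13 mm farther back than shut.
Start: joints at [-1.348, 0.353, 1.633, -0, 1.155, -0.002], TCP at [139.318, -609.277, 197.881] pointing down, gripper open.
Joint ranges: [-2.63, 2.63], [-0.92, 2.1], [0.06, 2.66], [-1.3, 4.44], [0, 2.69], [-3.02, 3.02]. Speed limits (rad/s): [2.22, 2.22, 2.79, 3.14, 3.14, 3.14].

### API

Orientations are given as [roll, pitch, yaw] about the fixed x, y, z axes, in that order (R = Rz(yaw) Ry(pitch) Rx(roll)).
In Python, from rig import sensors, grab_frame, camera_params, order gives the robot as it stands. The module is installed in compiled form; this text tells all that it offers.
- The arm moves only by the tool move_arm, never from a script. Its argument "motion" is a list of rows, each a list of 7 numbers: the turn, a rotation vector about the tool's x, y, z in normalised numbers (1 is 2 rad), then the shift along the tool's x, y, z in fractions of the full range, 1 being 0.6 m, then the finger opening in m, from 0 to 0.0854. A call has 1 to 8 rows; each row is the pose to reach, as a shift and turn from the pose commanded when the call began, along the tool's axes at that moment; what a row does not reach only later rows make up. A row lasts 1/8 s, in which the tool goes at most 62.5 mm and 10.7 degrees, less where a joint would pass 70% of its speed; a pose out of reach is approached as far as the arm can. A shift or turn number past 1, either way, is cut back to 1. A call with a gripper value outside its range is refused whole. The fingers move at their own pace and stop on an object; "grip_force" is the grip in N (left out, the last holds). Time passes only in rows, so rows that repeat a pose let the fingers close. It gives the time, the measured TCP pose, the force, the opening and the grip force at its end, in the units of the state.
- sensors.sense(): the state, without advancing time (a new reading comes with each control period).
- grab_frame(name): name is "scene" or "top" or "wrist"; returns (picture, depth): 420x560x3 uint8, red, green, blue; 420x560 float32, mm along the optical axis (not along the pixel's ray), 0 where there is no reading.
- camera_params(name): a dict with "camera_matrix" (3x3 intrinsics, pixels), "k1" (the pictures are not rectified: a ray, as slopes to the right and down, at radius r is drawn at 1 + k1 r^2 times it, then the intrinsics apply), "world_from_camera" (4x4, takes a point from camera to world coordinates). Camera axes: x right, y down, z forward; pixel columns grow to the right and rows downward; lengths in mm; the calibration is good to about 2 mm. A picture is of the moment at which its call begins: read the wrist's pose just before it. camera_params takes no time and is no camera call; for the wrist camera it gives the pose at the moment of the call.
- order.sign_off(): hands the job in; it is judged then, once.
The state is a dict: "clock": time; "qpos": joint angles; "qvel": joint speeds; "joint_efforts": joint torques, N m; "eef_pos": TCP position; "tcp_rot": TCP orientation; "contact_force": force on the tool from outside, world axes, zero at the start; "wrist_torque": the same for the moment, N m; "opening": opening from 0.0 (shut) to 1.0 (fully open); "grasp_force": force on a finger pad.
Only numpy, scipy, OpenCV 4.12 (cv2) and the standard library are available. Lean on these libraries where they do the work, as an engineer would, in place of code of your own. Each camera call takes 0.05 s, during which the arm holds its last target. There are 200 camera calls.

## Working session

There is one attempt and no reset: what is moved stays moved. The work goes in short steps, Python scripts to look and compute and a tool call to move; the robot and the scene stay as the last step left them, time stands still between calls to the robot, and variables do not carry over. Pictures are saved under pics/ and viewed, at most 10 in all, crops included, and the job is handed in when it is done.

Besides the shell and the picture viewer there is one more tool, called after ">>>" as name(argument=value, ...), one argument or row to a line, values as JSON. move_arm: Moves the arm, as the interface text tells. Its arguments: {"type":"object","properties":{"motion":{"type":"array","items":{"type":"array","items":{"type":"number"}}},"grip_force":{"type":"number"}},"required":["motion"]}

```bash
mkdir -p pics
cat > h.py <<'E'
import numpy as np,cv2
from rig import sensors,grab_frame,camera_params,order
def shot(name,f):
    p=camera_params(name); im,d=grab_frame(name)
    cv2.imwrite(f'pics/{f}.png',im[:,:,::-1]); np.savez(f'pics/{f}.npz',im=im,d=d,K=p["camera_matrix"],k1=p["k1"],T=p["world_from_camera"])
def load(f): return np.load(f'pics/{f}.npz')
def pts(f,uv,z=None):
    L=load(f);K=np.array(L['K']);T=L['T'];out=[]
    for u,v in uv:
        n=cv2.undistortPoints(np.array([[[u,v]]],float),K,np.array([float(L['k1']),0,0,0,0]))[0,0]
        r=np.array([n[0],n[1],1])
        if z is None: s=L['d'][int(round(v)),int(round(u))]
        else: s=(z-T[2,3])/(T[:3,:3]@r)[2]
        out.append(T[:3,:3]@(r*s)+T[:3,3])
    return np.array(out)
E
python3 - <<'E'
from h import *
print(sensors.sense())
shot('top','top0');shot('scene','scene0')
print(load('top0')['T'],load('top0')['K'],load('top0')['k1'])
E
```

```text
{'clock': 0.0, 'qpos': array([-1.34843742e+00,  3.53656576e-01,  1.63411630e+00, -3.00115365e-05,
        1.15518831e+00, -2.39323818e-03]), 'qvel': array([ 0.00059947, -0.00014625, -0.00050647,  0.00085985, -0.00024871,
        0.00089599]), 'joint_efforts': array([ 1.46666618e-03, -6.05248833e+01, -3.42068732e+01,  1.89991702e-04,
        9.44227329e-03, -1.94000182e-05]), 'eef_pos': array([ 139.17253134, -608.78690691,  197.16407378]), 'tcp_rot': array([-3.14022406e+00,  2.41647842e-05,  2.24764295e-01]), 'contact_force': array([-0.89411495, -0.26916108,  0.43074473]), 'wrist_torque': array([0.01994272, 0.02726519, 0.04272147]), 'grasp_force': 0.0, 'opening': 1.0009974439492804}
[[ 1.23242782e-02 -9.97752536e-01  6.58634089e-02  5.27000299e+02]
 [-9.99508420e-01 -1.41913751e-02 -2.79557450e-02 -1.35596576e+02]
 [ 2.88276078e-02 -6.54864974e-02 -9.97436959e-01  8.02547658e+02]
 [ 0.00000000e+00  0.00000000e+00  0.00000000e+00  1.00000000e+00]] [[432.28265324   0.         284.70529376]
 [  0.         432.28265324 209.40912617]
 [  0.           0.           1.        ]] -0.03506355646112379
```

View pics/top0.png

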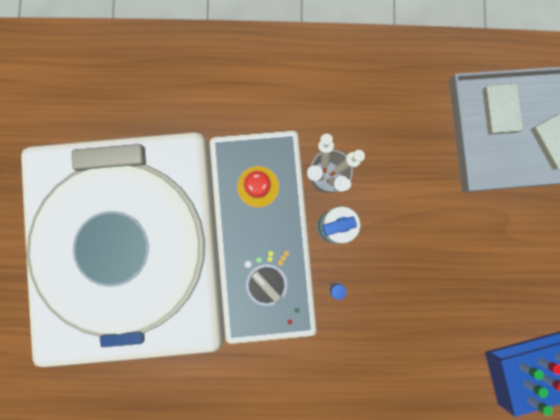

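View pics/scene0.png

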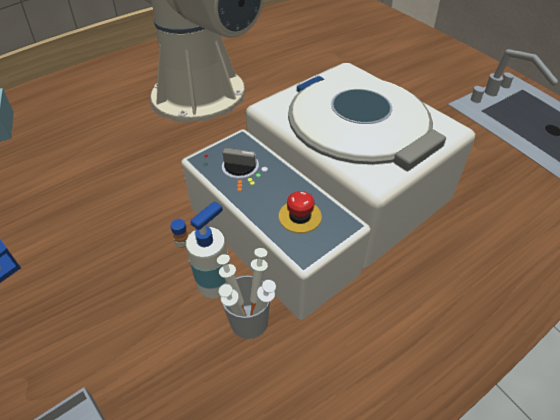

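The top view shows the button at about (257,184), the dial at (267,286), the cup at (330,170), the gel bottle at (340,225) and the vial at (338,292). The deck is nearly aligned with world x.

Run:
```python
from h import *
L=load('top0');im=L['im']
cv2.imwrite('pics/crop0.png',cv2.resize(im[120:350,200:370,::-1],None,fx=3.4,fy=2.6*1.0,interpolation=cv2.INTER_CUBIC) if 0 else cv2.resize(im[150:310,220:365,::-1],None,fx=3.7,fy=3.7,interpolation=cv2.INTER_CUBIC))
hsv=cv2.cvtColor(im,cv2.COLOR_RGB2HSV).astype(int);H,S,V=hsv[...,0],hsv[...,1],hsv[...,2]
reg=np.zeros(H.shape,bool);reg[155:215,230:285]=1
red=reg&((H<8)|(H>170))&(S>140)
yel=reg&(H>15)&(H<30)&(S>140)
for n,m,z in(('red',red,170),('redyel',red|yel,143)):
    (c,r),wh,a=cv2.fitEllipse(cv2.convexHull(np.argwhere(m)[:,::-1].astype(np.float32)))if 0 else cv2.fitEllipse(cv2.convexHull(np.argwhere(m)[:,::-1].astype(np.int32)))
    print(n,c,r,wh,m.sum(),pts('top0',[(c,r)],z))
# deck corners at z=140
print(pts('top0',[(210,138),(297,131),(315,334),(226,343)],140))
print('depth deck',pts('top0',[(240,150),(285,160),(235,240),(300,300),(257,184),(250,320)]))
```

```text
red 256.8526916503906 183.90487670898438 (24.946754455566406, 25.348356246948242) 443 [[ 605.76534859 -111.89500121  170.        ]]
redyel 257.66717529296875 186.22189331054688 (39.75944137573242, 39.96192932128906) 1132 [[ 605.5739796 -112.1900531  143.       ]]
[[ 679.93122284  -37.06031399  140.        ]
 [ 693.4609797  -171.82132041  140.        ]
 [ 382.16827859 -202.43186185  140.        ]
 [ 367.85888503  -68.20219967  140.        ]]
depth deck [[ 661.88268852  -83.82929047  140.06395546]
 [ 647.38468953 -153.66751781  140.35393878]
 [ 522.91582772  -78.97568372  140.92161824]
 [ 433.03893896 -179.15811583  139.38120484]
 [ 604.45278496 -112.46468114  179.45451597]
 [ 402.63530767 -103.79270718  140.75458998]]
```

View pics/crop0.png

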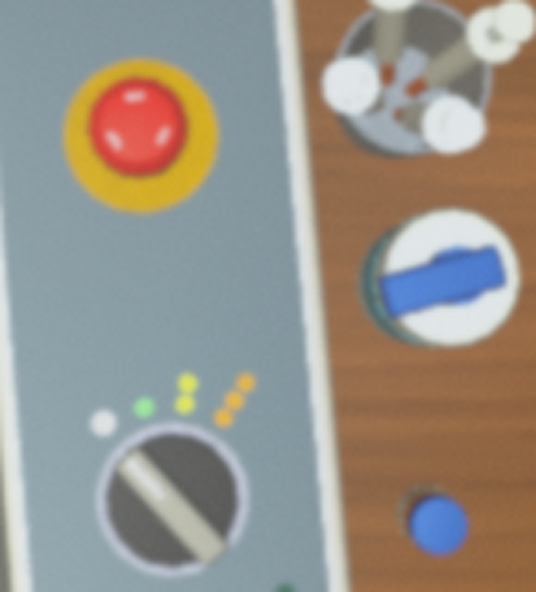

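```bash
cat >> h.py <<'E'
from scipy.spatial.transform import Rotation as R
def go(x,y,z,yaw,frm=None):
    s=sensors.sense();p,r=(s['eef_pos'],s['tcp_rot']) if frm is None else frm
    A=R.from_euler('xyz',r);B=R.from_euler('xyz',[np.pi,0,yaw])
    print('t',round(s['clock'],2),'pos',p.round(1) if frm is None else p,'rot',np.round(r,4),'F',s['contact_force'].round(1),'op',round(s['opening'],3))
    print('row',(A.inv()*B).as_rotvec().round(4),(A.inv().apply(np.array([x,y,z])-p)/1000).round(4))
E
python3 - <<'E'
from h import *
print(pts('top0',[(266.8,285.1)],149))
st=(np.array([139.318,-609.277,197.881]),[3.1416,0,.2248])
go(605.5,-112.4,215,1.669,st)
E
```

```text
[[ 456.12157871 -128.47711898  149.        ]]
t 0.1 pos [ 139.318 -609.277  197.881] rot [3.1416 0.     0.2248] F [ 0.2 -0.6 -0.2] op 0.998
row [-0.     -0.     -1.4442] [ 0.5652 -0.3805 -0.0171]
```

Careful with the scale: shifts go in shares of 0.6 m and turns go in shares of 2 rad. That gives: 0.36 m / 0.6 = 0.6, -0.062 m / 0.6 = -0.1033, -1.26 rad / 2 = -0.63.

>>> move_arm(
  motion=[
    [0,0,0,0.0333,-0.0217,-0.0833,0],
    [0,0,-0.09,0.1,-0.0667,-0.1033,0],
    [0,0,-0.18,0.1833,-0.1233,-0.1033,0],
    [0,0,-0.27,0.2667,-0.18,-0.1033,0],
    [0,0,-0.36,0.35,-0.235,-0.1033,0],
    [0,0,-0.45,0.4333,-0.2917,-0.1033,0],
    [0,0,-0.54,0.5167,-0.3483,-0.1033,0],
    [0,0,-0.63,0.6,-0.4033,-0.1033,0],
  ],
  grip_force=40,
)

```text
clock: 1.1
eef_pos: [437.3, -291.4, 259.8]
tcp_rot: [-3.142, 0.0, 1.491]
contact_force: [0.4, -0.1, 0.3]
opening: 0.002
grasp_force: 0.0
```

Run:
```python
from h import *
go(605.5,-112.4,215,1.669)
```

```text
t 1.1 pos [ 437.3 -291.4  259.8] rot [-3.1416  0.      1.4907] F [ 0.4 -0.1  0.3] op 0.002
row [-0.      0.     -0.1783] [0.1919 0.1534 0.0448]
```

To row units: 0.192 m / 0.6 = 0.32, 0.155 m / 0.6 = 0.2583, -0.178 rad / 2 = -0.089.

>>> move_arm(
  motion=[
    [0,0,-0.025,0.0583,0.0467,0,0],
    [0,0,-0.05,0.125,0.1,0,0],
    [0,0,-0.075,0.1917,0.1533,0,0],
    [0,0,-0.089,0.2583,0.2067,0,0],
    [0,0,-0.089,0.32,0.2558,0.0333,0],
    [0,0,-0.089,0.32,0.2558,0.075,0],
    [0,0,-0.089,0.32,0.2558,0.075,0],
  ],
)

```text
clock: 1.98
eef_pos: [604.2, -114.2, 212.5]
tcp_rot: [-3.137, -0.001, 1.664]
contact_force: [-0.3, -0.3, 0.6]
opening: 0.001
grasp_force: 0.0
```

Run:
```python
from h import *
go(605.5,-112.4,172,1.669)
shot('wrist','w1')
```

```text
t 1.98 pos [ 604.2 -114.2  212.5] rot [-3.1369e+00 -1.3000e-03  1.6638e+00] F [-0.3 -0.3  0.6] op 0.001
row [-0.0047 -0.0013 -0.0052] [0.0016 0.0016 0.0405]
```

View pics/w1.png

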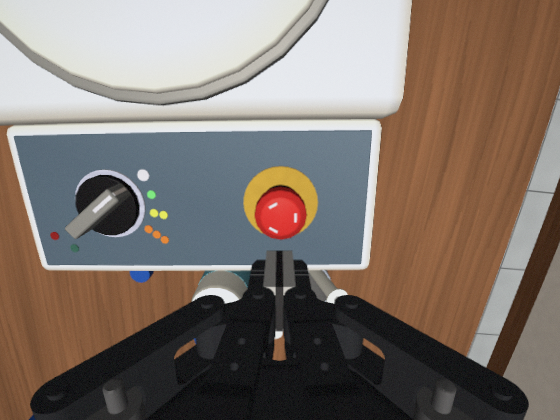

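The wrist view shows the button at about (281,213) ahead of the closed tips at (281,258) and the dial hub at about (108,204). I'll check the calibration against this view and see whether the pose has settled.

Run:
```python
from h import *
print('yellow plate/dial', pts('w1',[(281,203)],143),pts('w1',[(109,204)],149))
go(605.5,-112.4,172,1.669)
```

```text
yellow plate/dial [[ 606.45225218 -110.88742242  143.        ]] [[ 460.41529983 -123.73047592  149.        ]]
t 2.02 pos [ 604.9 -114.9  214.1] rot [-3.1392e+00 -6.0000e-04  1.6630e+00] F [-0.5 -0.3  0.4] op 0.001
row [-0.0024 -0.0006 -0.006 ] [0.0024 0.0009 0.0421]
```

To row units: 0.043 m / 0.6 = 0.0717, 0.042 m / 0.6 = 0.07.

>>> move_arm(
  motion=[
    [0,0,0,0,0,0.025,0],
    [0,0,0,0,0,0.0417,0],
    [0,0,0,0,0,0.0533,0],
    [0,0,0,0,0,0.06,0],
    [0,0,0,0,0,0.065,0],
    [0,0,0,0,0,0.07,0],
    [0,0,0,0,0,0.0717,0],
    [0,0,0,0,0,0.0717,0],
  ],
)

```text
clock: 3.02
eef_pos: [605.8, -115.0, 171.9]
tcp_rot: [3.142, 0.0, 1.663]
contact_force: [0.9, 0.0, -0.8]
opening: -0.002
grasp_force: 0.0
```

Run:
```python
from h import *
go(605.5,-112.4,215,1.669)
```

```text
t 3.02 pos [ 605.8 -115.   171.9] rot [3.1415 0.     1.6628] F [ 0.9  0.  -0.8] op -0.002
row [ 0.0001  0.     -0.0062] [ 0.0026 -0.     -0.0431]
```

Run:
```python
from h import *
shot('scene','s1');im=cv2.imread('pics/s1.png');cv2.imwrite('pics/s1c.png',cv2.resize(im[130:270,210:390],None,fx=4,fy=4,interpolation=cv2.INTER_CUBIC))
print(sensors.sense()['contact_force'])
```

```text
[-0.43791629 -0.21417539  0.40604357]
```

View pics/s1c.png

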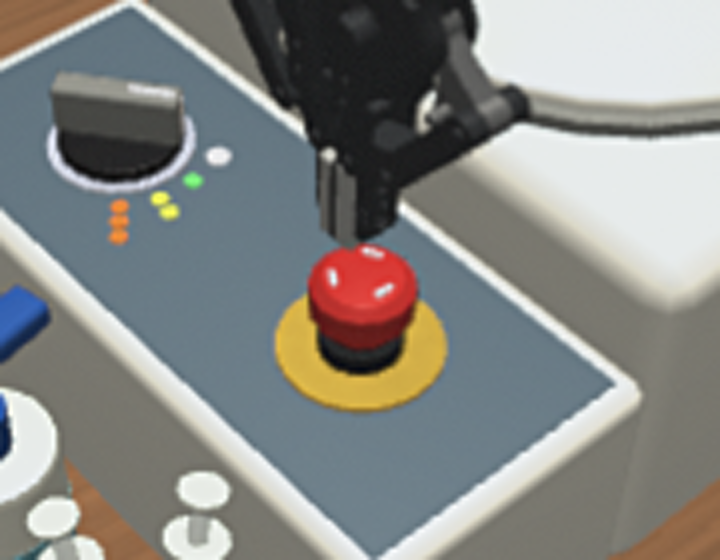

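The tips at crop (350,243) end just behind the head's top and do not touch it. I'll compare tip and head in 3D with the scene camera's depth.

Run:
```python
from h import *
c=lambda u,v:(210+u/4,130+v/4)
print(pts('s1',[c(345,235),c(350,225),c(370,232),c(362,270),c(362,290),c(375,255)]).round(1))
L=load('s1');im=L['im'].astype(int);m=(im[...,0]>150)&(im[...,1]<90)&(im[...,2]<90);m[:,:280]=0;m[:,325:]=0;m[:180]=0;m[225:]=0
q=pts('s1',np.argwhere(m)[:,::-1]);print(len(q),q.min(0),q.max(0),q.mean(0)); t=q[q[:,2]>np.percentile(q[:,2],70)];print(t.mean(0))
```

```text
[[ 612.7 -124.2  212.5]
 [ 612.8 -122.3  216.3]
 [ 620.9 -119.9  218.2]
 [ 604.5 -110.   180.2]
 [ 611.8 -115.3  179.3]
 [ 600.7 -101.5  179.7]]
368 [ 588.20800673 -375.19057796  173.85568916] [947.77982494 -93.40064124 627.83922975] [ 611.57654701 -115.81746254  182.3506808 ]
[ 614.62421384 -118.86784752  192.55249167]
```

Run:
```python
from h import *
s=sensors.sense();print(s['clock'],s['eef_pos'],s['qpos'],s['joint_efforts'].round(1),s['contact_force'])
shot('scene','s2');shot('wrist','w2');shot('top','t2')
def proj(f,P):
    L=load(f);T=np.linalg.inv(L['T']);rv=cv2.Rodrigues(T[:3,:3])[0]
    return cv2.projectPoints(np.array([P],float),rv,T[:3,3],L['K'],np.array([float(L['k1']),0,0,0,0]))[0].ravel()
tcp=s['eef_pos']
for f in('s2','w2','t2','w1'):print(f,proj(f,tcp if f!='w1' else [604.9,-114.9,214.1]),proj(f,[605.5,-112.4,180.5]))
print('w1 tip',pts('w1',[(274,262),(288,262)]).round(1),load('w1')['T'].round(3)[:3,3])
print('w2 tip',pts('w2',[(274,262),(288,262)]).round(1),load('w2')['T'].round(3)[:3,3])
print('abs',np.abs(load('s2')['im'].astype(int)-load('s1')['im']).mean())
cv2.imwrite('pics/m.png',np.hstack([cv2.imread('pics/w2.png')[120:420,130:430],cv2.imread('pics/s2.png')[60:360,150:450]]))
```

```text
3.075 [ 605.82680973 -115.02327785  171.99151261] [-1.90062249e-01  3.64943302e-01  1.67724733e+00  2.45223943e-06
  1.09921148e+00 -2.82064194e-01] [ -0. -60. -33.  -0.  -0.  -0.] [-0.43791629 -0.21417539  0.40604357]
s2 [298.06329073 203.43251931] [299.56152737 198.43908358]
w2 [277.22577738 238.8015947 ] [277.00572733 240.42615585]
t2 [258.94140407 183.72759076] [256.94204523 183.19006011]
w1 [278.17889539 240.88049917] [279.62031741 219.36399325]
w1 tip [[ 602.3 -104.1  263.1]
 [ 608.9 -103.7  262.7]] [599.022 -37.668 388.547]
w2 tip [[ 603.7 -104.8  222.7]
 [ 610.3 -104.6  221.9]] [599.829 -38.307 347.957]
abs 0.6070167233560091
```

View pics/m.png

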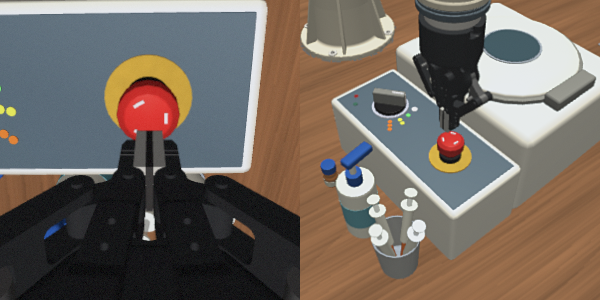

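In the left half, the wrist view, the tip ends at about w2 (279,250), short of the TCP's projection at row 239. In the right half, the scene view, the tip sits just above the head. I'll solve for the physical tip height.

Run:
```python
from h import *
def proj(f,P):
    L=load(f);T=np.linalg.inv(L['T']);rv=cv2.Rodrigues(T[:3,:3])[0]
    return cv2.projectPoints(np.array(P,float),rv,T[:3,3],L['K'],np.array([float(L['k1']),0,0,0,0]))[0].reshape(-1,2).round(1)
zs=np.arange(172,222,6)
print('s2 axis',np.c_[zs,proj('s2',[[605.8,-115,z] for z in zs])])
print('w2 front face',np.c_[zs,proj('w2',[[605.8,-104.5,z] for z in zs])])
for c in (272,287):
  print([ (r,*pts('w2',[(c,r)])[0].round(0)) for r in range(236,300,6)])
print([ (r,*pts('s2',[(297,r)])[0].round(0)) for r in range(170,200,3)])
```

```text
s2 axis [[172.  298.1 203.4]
 [178.  298.2 200.5]
 [184.  298.3 197.6]
 [190.  298.4 194.6]
 [196.  298.5 191.6]
 [202.  298.6 188.6]
 [208.  298.7 185.5]
 [214.  298.8 182.3]
 [220.  298.9 179.1]]
w2 front face [[172.  278.7 223.5]
 [178.  278.7 227. ]
 [184.  278.7 230.7]
 [190.  278.7 234.6]
 [196.  278.7 238.8]
 [202.  278.7 243.4]
 [208.  278.6 248.2]
 [214.  278.6 253.4]
 [220.  278.6 259.1]]
[(236, np.float64(602.0), np.float64(-110.0), np.float64(179.0)), (242, np.float64(603.0), np.float64(-114.0), np.float64(180.0)), (248, np.float64(603.0), np.float64(-118.0), np.float64(179.0)), (254, np.float64(603.0), np.float64(-105.0), np.float64(214.0)), (260, np.float64(603.0), np.float64(-105.0), np.float64(221.0)), (266, np.float64(603.0), np.float64(-106.0), np.float64(225.0)), (272, np.float64(603.0), np.float64(-106.0), np.float64(231.0)), (278, np.float64(603.0), np.float64(-105.0), np.float64(237.0)), (284, np.float64(603.0), np.float64(-105.0), np.float64(241.0)), (290, np.float64(603.0), np.float64(-107.0), np.float64(242.0)), (296, np.float64(603.0), np.float64(-104.0), np
[... 684 characters left out ...]
4(609.0), np.float64(-103.0), np.float64(251.0))]
[(170, np.float64(617.0), np.float64(-127.0), np.float64(251.0)), (173, np.float64(617.0), np.float64(-127.0), np.float64(246.0)), (176, np.float64(614.0), np.float64(-125.0), np.float64(238.0)), (179, np.float64(614.0), np.float64(-124.0), np.float64(232.0)), (182, np.float64(615.0), np.float64(-125.0), np.float64(227.0)), (185, np.float64(614.0), np.float64(-124.0), np.float64(220.0)), (188, np.float64(614.0), np.float64(-124.0), np.float64(215.0)), (191, np.float64(614.0), np.float64(-123.0), np.float64(208.0)), (194, np.float64(596.0), np.float64(-110.0), np.float64(181.0)), (197, np.float64(600.0), np.float64(-113.0), np.float64(179.0))]
```

Both cameras put the physical tip at z≈209 while the reported TCP is 172, so the real finger ends sit about 37 mm behind the nominal TCP. The lateral position agrees. From here I'll go by that offset and by force.

To row units: 0.031 m / 0.6 = 0.0517, 0.027 m / 0.6 = 0.045.

>>> move_arm(
  motion=[
    [0,0,0,0.0042,0,0.0167,0],
    [0,0,0,0.0042,0,0.03,0],
    [0,0,0,0.0042,0,0.04,0],
    [0,0,0,0.0042,0,0.045,0],
    [0,0,0,0.0042,0,0.0483,0],
    [0,0,0,0.0042,0,0.0517,0],
    [0,0,0,0.0042,0,0.0517,0],
    [0,0,0,0.0042,0,0.0517,0],
  ],
)

```text
clock: 4.22
eef_pos: [605.5, -112.5, 141.1]
tcp_rot: [-3.142, -0.0, 1.663]
contact_force: [-2.9, 0.6, 4.2]
opening: 0.001
grasp_force: 2.4
```

>>> move_arm(
  motion=[
    [0,0,0,0,0,0.0033,0],
    [0,0,0,0,0,0.005,0],
    [0,0,0,0,0,0.005,0],
  ],
)

```text
clock: 4.6
eef_pos: [605.5, -112.5, 138.4]
tcp_rot: [3.142, -0.0, 1.663]
contact_force: [-3.6, 1.8, 8.8]
opening: -0.001
grasp_force: 4.2
```

To row units: 0.002 m / 0.6 = 0.0033, 0.001 m / 0.6 = 0.0017.

>>> move_arm(
  motion=[
    [0,0,0,0,0,0.0017,0],
    [0,0,0,0,0,0.0033,0],
    [0,0,0,0,0,0.0033,0],
  ],
)

```text
clock: 4.97
eef_pos: [605.7, -112.5, 137.2]
tcp_rot: [3.141, 0.0, 1.663]
contact_force: [-5.2, 2.6, 14.2]
opening: -0.002
grasp_force: 7.0
```

To row units: 0.0015 m / 0.6 = 0.0025, 0.001 m / 0.6 = 0.0017.

>>> move_arm(
  motion=[
    [0,0,0,0,0,0.0017,0],
    [0,0,0,0,0,0.0025,0],
    [0,0,0,0,0,0.0025,0],
  ],
)

```text
clock: 5.35
eef_pos: [605.9, -112.6, 137.0]
tcp_rot: [3.14, 0.0, 1.663]
contact_force: [-8.9, 2.0, 24.6]
opening: 0.001
grasp_force: 12.0
```

The force rises at z 137, which is the hard stop. That makes the tip offset about 34 mm. Now I'll lift off and check the latch.

To row units: -0.062 m / 0.6 = -0.1033, -0.045 m / 0.6 = -0.075.

>>> move_arm(
  motion=[
    [0,0,0,0,0,-0.0083,0],
    [0,0,0,0,0,-0.0333,0],
    [0,0,0,0,0,-0.075,0.03],
    [0,0,0,0,0,-0.1033,0.065],
    [0,0,0,0,0,-0.1033,0.065],
    [0,0,0,0,0,-0.1033,0.065],
  ],
)

```text
clock: 6.1
eef_pos: [605.1, -112.5, 195.7]
tcp_rot: [-3.141, -0.0, 1.663]
contact_force: [0.4, 0.9, 0.1]
opening: 0.761
grasp_force: 0.0
```

Run:
```python
from h import *
go(605.5,-112.4,140,1.669)
shot('scene','s3');shot('wrist','w3')
for f in('w3','s2','s3'):
    L=load(f);im=L['im'].astype(int);m=(im[...,0]>130)&(im[...,1]<80)&(im[...,2]<80)
    q=pts(f,np.argwhere(m)[:,::-1]);q=q[(np.hypot(q[:,0]-605.5,q[:,1]+112.4)<16)&(q[:,2]<190)];print(f,len(q),np.median(q[:,2]),np.percentile(q[:,2],90),q.mean(0))
cv2.imwrite('pics/m3.png',np.hstack([cv2.imread('pics/w3.png')[120:420,130:430],cv2.imread('pics/s3.png')[60:360,150:450]]))
```

```text
t 6.1 pos [ 605.1 -112.5  195.7] rot [-3.1407e+00 -2.0000e-04  1.6628e+00] F [0.4 0.9 0.1] op 0.761
row [-0.0009 -0.0002 -0.0062] [0.     0.0005 0.0557]
w3 1283 172.90798891749384 173.91048869010845 [ 605.4145483  -111.58709103  172.86902667]
s2 249 179.58702795851946 180.84590078314682 [ 606.99866882 -113.93402704  179.41229022]
s3 245 173.25087476007405 174.60229710788354 [ 606.71344284 -113.73737855  173.16489622]
```

View pics/m3.png

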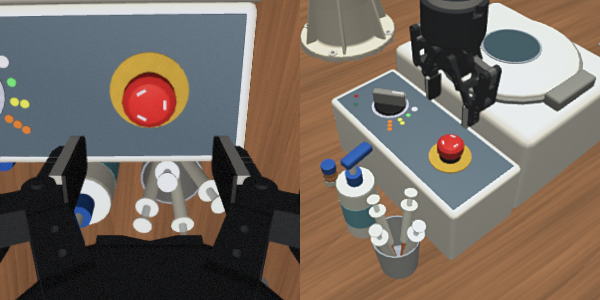

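The button stays down by itself: its top now reads about 173.2, against 179.5 before. Next I'll grip the rim.

To row units: 0.08 m / 0.6 = 0.1333, 0.072 m / 0.6 = 0.12.

>>> move_arm(
  motion=[
    [0,0,0,0,0.0008,0.0333,0.065],
    [0,0,0,0,0.0008,0.0667,0.065],
    [0,0,0,0,0.0008,0.1,0.065],
    [0,0,0,0,0.0008,0.12,0.065],
    [0,0,0,0,0.0008,0.1333,0.065],
    [0,0,0,0,0.0008,0.1333,0.065],
    [0,0,0,0,0.0008,0.1333,0.065],
  ],
)

```text
clock: 7.08
eef_pos: [606.5, -112.6, 117.0]
tcp_rot: [3.141, 0.0, 1.663]
contact_force: [0.1, -0.0, 0.3]
opening: 0.758
grasp_force: 0.0
```

>>> move_arm(
  motion=[
    [0,0,0,0,0,0,0.03],
    [0,0,0,0,0,0,0.03],
    [0,0,0,0,0,0,0.03],
    [0,0,0,0,0,0,0.03],
    [0,0,0,0,0,0,0.03],
  ],
  grip_force=40,
)

```text
clock: 7.7
eef_pos: [605.2, -112.6, 117.3]
tcp_rot: [-3.14, 0.0, 1.663]
contact_force: [-6.1, -0.4, 7.3]
opening: 0.443
grasp_force: 39.2
```

Run:
```python
from h import *
go(605.5,-112.4,140,1.669)
shot('scene','s4');im=cv2.imread('pics/s4.png');cv2.imwrite('pics/s4c.png',cv2.resize(im[110:260,210:390],None,fx=4,fy=4,interpolation=cv2.INTER_CUBIC))
```

```text
t 7.7 pos [ 605.2 -112.6  117.3] rot [-3.1404e+00  1.0000e-04  1.6629e+00] F [-6.1 -0.4  7.3] op 0.443
row [-0.0012  0.0001 -0.0061] [ 0.0002  0.0003 -0.0227]
```

View pics/s4c.png

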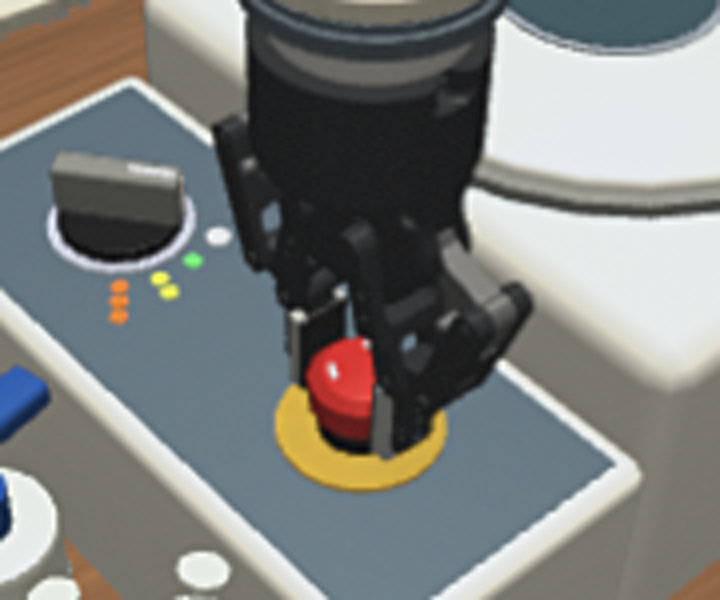

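The pads hold the head's rim, with an opening of about 38 mm. Now I'll turn it clockwise.

To row units: 0.75 rad / 2 = 0.375.

>>> move_arm(
  motion=[
    [0,0,0.06,0,0,0,0.03],
    [0,0,0.13,0,0,0,0.03],
    [0,0,0.2,0,0,0,0.03],
    [0,0,0.27,0,0,0,0.03],
    [0,0,0.33,0,0,0,0.03],
    [0,0,0.375,0,0,0,0.03],
    [0,0,0.375,0,0,0,0.03],
    [0,0,0.375,0,0,0,0.03],
  ],
)

```text
clock: 8.75
eef_pos: [603.5, -112.3, 116.7]
tcp_rot: [-3.138, 0.002, 0.913]
contact_force: [-9.9, 0.5, 7.9]
opening: 0.444
grasp_force: 39.3
```

>>> move_arm(
  motion=[
    [0,0,0,0,0,-0.0033,0.03],
    [0,0,0,0,0,-0.0067,0.03],
    [0,0,0,0,0,-0.01,0.03],
    [0,0,0,0,0,-0.01,0.03],
  ],
)

```text
clock: 9.25
eef_pos: [603.5, -112.3, 122.5]
tcp_rot: [-3.138, 0.002, 0.913]
contact_force: [-9.9, -0.3, 5.5]
opening: 0.443
grasp_force: 39.5
```

Now open while the head is still turned, rise, and check.

To row units: -0.08 m / 0.6 = -0.1333, -0.055 m / 0.6 = -0.0917.

>>> move_arm(
  motion=[
    [0,0,0,0,0,0,0.065],
    [0,0,0,0,0,0,0.065],
    [0,0,0,0,0,-0.0083,0.065],
    [0,0,0,0,0,-0.0417,0.065],
    [0,0,0,0,0,-0.0917,0.065],
    [0,0,0,0,0,-0.1333,0.065],
    [0,0,0,0,0,-0.1333,0.065],
  ],
)

```text
clock: 10.12
eef_pos: [607.6, -112.8, 204.8]
tcp_rot: [3.138, -0.002, 0.913]
contact_force: [-0.1, -0.2, 0.3]
opening: 0.76
grasp_force: 0.0
```

Run:
```python
from h import *
shot('scene','s5');shot('wrist','w5')
for f in('w5','s5'):
    L=load(f);im=L['im'].astype(int);m=(im[...,0]>130)&(im[...,1]<80)&(im[...,2]<80)
    q=pts(f,np.argwhere(m)[:,::-1]);q=q[(np.hypot(q[:,0]-605.5,q[:,1]+112.4)<16)&(q[:,2]<190)];print(f,len(q),np.median(q[:,2]),q.mean(0))
go(456.3,-127.8,190,.753)
```

```text
w5 1258 179.17827664460913 [ 606.01336633 -111.76603483  179.11633793]
s5 257 179.44592392304833 [ 606.65095334 -113.87426287  179.42971672]
t 10.22 pos [ 605.9 -112.5  202.1] rot [ 3.1416 -0.      0.9128] F [-0.1 -0.6 -0.4] op 0.759
row [ 0.     -0.      0.1598] [-0.1036 -0.109   0.0121]
```

The button is fully back up: its top reads 179.4, as at the start. Next is the dial.

To row units: -0.109 m / 0.6 = -0.1817, -0.1036 m / 0.6 = -0.1727, 0.16 rad / 2 = 0.08.

>>> move_arm(
  motion=[
    [0,0,0.025,-0.0333,-0.035,0,0.045],
    [0,0,0.05,-0.0833,-0.0883,0,0.045],
    [0,0,0.08,-0.1333,-0.14,0,0.045],
    [0,0,0.08,-0.1727,-0.1817,0,0.045],
    [0,0,0.08,-0.1727,-0.1817,0.01,0.045],
    [0,0,0.08,-0.1727,-0.1817,0.02,0.045],
    [0,0,0.08,-0.1727,-0.1817,0.02,0.045],
    [0,0,0.08,-0.1727,-0.1817,0.02,0.045],
  ],
)

```text
clock: 11.22
eef_pos: [457.0, -127.7, 190.1]
tcp_rot: [-3.141, 0.0, 0.753]
contact_force: [-0.3, 0.2, 0.7]
opening: 0.523
grasp_force: 0.0
```

Run:
```python
from h import *
go(456.3,-127.8,118,.753)
shot('wrist','w6')
```

```text
t 11.22 pos [ 457.  -127.7  190.1] rot [-3.1412e+00  2.0000e-04  7.5320e-01] F [-0.3  0.2  0.7] op 0.523
row [-0.0004  0.0002  0.0002] [-0.0006 -0.0004  0.0721]
```

View pics/w6.png

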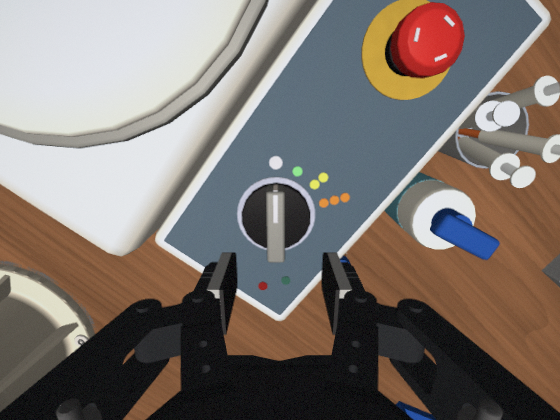

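The bar at (276,190–262) is upright in the picture and lies between the fingers at columns 222 and 338. The bystanders are untouched.

To row units: 0.071 m / 0.6 = 0.1183, 0.065 m / 0.6 = 0.1083.

>>> move_arm(
  motion=[
    [0,0,0,0,0,0.0333,0.045],
    [0,0,0,0,0,0.0667,0.045],
    [0,0,0,0,0,0.0917,0.045],
    [0,0,0,0,0,0.1083,0.045],
    [0,0,0,0,0,0.1183,0.045],
    [0,0,0,0,0,0.1183,0.045],
    [0,0,0,0,0,0.1183,0.045],
  ],
)

```text
clock: 12.15
eef_pos: [456.8, -127.9, 119.8]
tcp_rot: [3.141, -0.0, 0.753]
contact_force: [0.0, 0.3, -0.9]
opening: 0.525
grasp_force: 0.0
```

>>> move_arm(
  motion=[
    [0,0,0,0,0,0,0.005],
    [0,0,0,0,0,0,0.005],
    [0,0,0,0,0,0,0.005],
    [0,0,0,0,0,0,0.005],
    [0,0,0,0,0,0,0.005],
  ],
  grip_force=60,
)

```text
clock: 12.78
eef_pos: [454.9, -126.2, 119.8]
tcp_rot: [-3.138, 0.0, 0.752]
contact_force: [-6.9, 8.2, 13.0]
opening: 0.14
grasp_force: 59.3
```

To row units: -0.002 m / 0.6 = -0.0033, -0.001 m / 0.6 = -0.0017, 0.16 rad / 2 = 0.08.

>>> move_arm(
  motion=[
    [0,0,0.03,0,-0.0017,0,0.005],
    [0,0,0.08,0,-0.0033,0,0.005],
    [0,0,0.13,0,-0.0033,0,0.005],
    [0,0,0.18,0,-0.0033,0,0.005],
    [0,0,0.23,0,-0.0033,0,0.005],
    [0,0,0.28,0,-0.0033,0,0.005],
    [0,0,0.33,0,-0.0033,0,0.005],
    [0,0,0.33,0,-0.0033,0,0.005],
  ],
)

```text
clock: 13.78
eef_pos: [454.7, -125.8, 119.9]
tcp_rot: [-3.141, 0.001, 0.091]
contact_force: [-3.7, 3.5, 7.1]
opening: 0.133
grasp_force: 58.9
```

To row units: 0.65 rad / 2 = 0.325.

>>> move_arm(
  motion=[
    [0,0,0.05,0,0,0,0.005],
    [0,0,0.1,0,0,0,0.005],
    [0,0,0.15,0,0,0,0.005],
    [0,0,0.2,0,0,0,0.005],
    [0,0,0.25,0,0,0,0.005],
    [0,0,0.3,0,0,0,0.005],
    [0,0,0.325,0,0,0,0.005],
    [0,0,0.325,0,0,0,0.005],
  ],
)

```text
clock: 14.78
eef_pos: [454.7, -125.3, 119.9]
tcp_rot: [-3.141, 0.001, -0.558]
contact_force: [-2.5, 7.2, 7.3]
opening: 0.134
grasp_force: 59.0
```

Run:
```python
from h import *
go(456.3,-127.8,118,-.556)
print(sensors.sense()['wrist_torque'])
shot('wrist','w7');shot('top','t7');im=cv2.imread('pics/w7.png')
cv2.imwrite('pics/w7c.png',cv2.resize(im[60:320,120:440],None,fx=2.3,fy=2.3,interpolation=cv2.INTER_CUBIC))
```

```text
t 14.78 pos [ 454.7 -125.3  119.9] rot [-3.1405e+00  1.3000e-03 -5.5810e-01] F [-2.5  7.2  7.3] op 0.134
row [-0.0011  0.0013 -0.0021] [0.0026 0.0013 0.0019]
[1.05047923 0.5346723  0.12290869]
```

View pics/w7c.png

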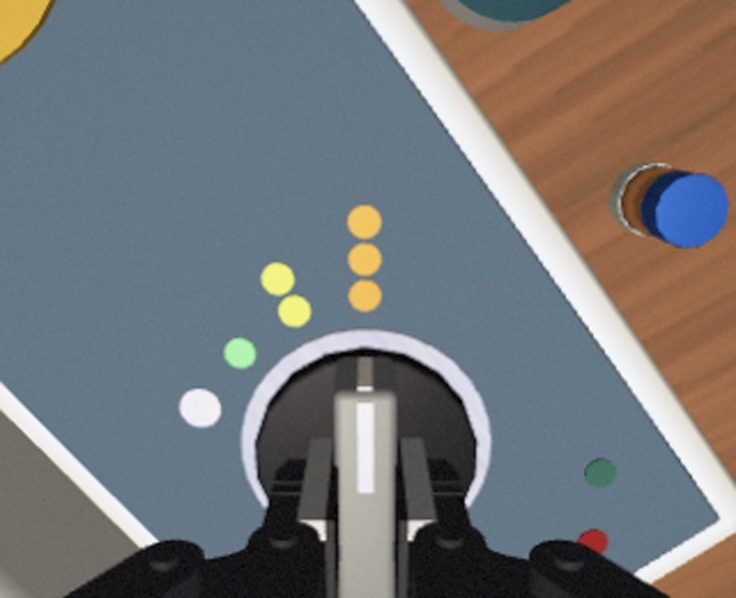

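The pointer (column 366) is in line with the three orange dots (column 364). I'll hold it there with a tiny margin, then hand in.

To row units: 0.012 rad / 2 = 0.006.

>>> move_arm(
  motion=[
    [0,0,0.006,0,0,0,0.005],
    [0,0,0.006,0,0,0,0.005],
    [0,0,0.006,0,0,0,0.005],
    [0,0,0.006,0,0,0,0.005],
    [0,0,0.006,0,0,0,0.005],
    [0,0,0.006,0,0,0,0.005],
    [0,0,0.006,0,0,0,0.005],
    [0,0,0.006,0,0,0,0.005],
  ],
)

```text
clock: 15.88
eef_pos: [454.7, -125.3, 119.9]
tcp_rot: [-3.141, 0.001, -0.569]
contact_force: [-2.5, 6.7, 7.0]
opening: 0.134
grasp_force: 59.0
```

Run:
```python
from h import *
go(456.3,-127.8,118,-.556)
print(order.sign_off())
```

```text
t 15.88 pos [ 454.7 -125.3  119.9] rot [-3.1405e+00  1.3000e-03 -5.6940e-01] F [-2.5  6.7  7. ] op 0.134
row [-0.0011  0.0013 -0.0134] [0.0027 0.0012 0.0019]
the job is handed in; nothing more can be done
None
```

The job is handed in at 15.9 s: the stop button latched and stayed down by itself, then was turned clockwise and sprang fully back up, the fingers are holding the dial at three dots, and the cup, vial and bottle were not touched.

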